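# Turn the leaf of the stain colour reference

## Task

Turn the white leaf of the grey stain colour stand over its spine, so that it lies fully flat on the other half of the stand. Do it gently, by pushing with the fingertips only: do not pinch the leaf, do not fling it over, and do not lift the stand or push it out of its place. Leave the bottle, the mailer and the tape roll beside it undisturbed.

Things in the scene. Friction and masses are not known exactly. Their poses are not given: they have to be found in the camera images.
- stand: Loose, heavy (about 1.4 kg) grey block, 96 mm along the spine (its x axis) x 136 mm across (its y axis) x 36 mm high, on rubber feet; origin at the centre of its underside, on the work surface; z up. The spine runs along its x axis over the middle of its top. At the start the leaf lies on its +y half; it must end on its -y half.
- spine_mid (a point): Middle of the spine: on the hinge axis, 40 mm above the work surface, directly above the stand's origin. Two steel lugs hold the spine at its ends and reach up to 45 mm above the surface. A tall fixed microscope stands a few cm from the stand's -y side, in the middle of the bench; an arm drawn in to about 0.37 m from the base axis swings past in front of it.
- spine_far_end (a point): Point on the hinge axis, 48 mm from spine_mid along the stand's +x.
- leaf_edge (a point): Middle of the leaf's free edge, on its mid-plane, 90 mm from the hinge axis. The leaf is a rigid white plate, 80 mm along the spine, 5 mm thick, 0.08 kg, with coloured swatches and a red strip along the free edge on both faces. Lying flat on either side, its underside is 37.5 mm above the work surface and it overhangs the stand's side by 22 mm, so fingertips fit under it from outside.
- leaf (a joint): Angle of the leaf about the spine (rad): 0 lies flat on the stand's +y half (the start side, where it starts between 0 and 0.12), pi/2 stands straight up, pi lies flat on the -y half (end stop). The hinge is stiff (about 0.055 N m of friction), so the leaf stays at any angle where it is left and must be pushed all the way down; pushing its edge takes 1 to 2 N.
- dropper_bottle: Loose bystander: pinkish dropper bottle with a black cap, 33 mm wide, 100 mm high, upright, beyond the far end of the stand; origin at the centre of its underside.
- yellow_mailer: Loose bystander: flat slide mailer, yellow with a white lid, 34x85x11 mm, lying beyond the far end of the stand; origin at the centre of its underside.
- tape_roll: Loose bystander: cream tape roll lying flat, 56 mm wide, 18 mm high, beyond the far end of the stand; origin at the centre of its underside.

How it is judged (in metres and radians):
On the way, in this order (a step that is already met when the one before it is completed fails the run):
1. the leaf stands about upright, on its way over the spine (value of joint leaf between 1.2 and 2.6 rad), for 0.1 s.
2. the leaf lies flat on the other half (value of joint leaf above 3.05 rad), for 0.2 s.
At the end, for the whole second after the job is handed in: The leaf lies on the -y half of the stand within 0.09 rad (5 degrees) of flat; the stand rests within 12 mm of where it stood (the end of its spine within 15 mm); the bottle stands upright, and bottle, mailer and tape roll are within 20 mm of where they were (value of joint leaf above 3.05 rad and distance of stand from where it was at the start of the episode below 0.012 m and distance of spine_far_end from where it was at the start of the episode below 0.015 m and linear speed of stand below 0.01 m/s and distance of each of dropper_bottle, yellow_mailer, tape_roll from where it was at the start of the episode below 0.02 m and angle between dropper_bottle's own z axis and vertical below 0.15 rad); the robot touches nothing.
It fails at once if the leaf is flung (over 6 rad/s) (velocity of joint leaf above 6 rad/s).
It fails at once if the stand or leaf is pinched or pressed hard (finger force over 30 N) (contact force between the fingers and stand above 30 N).
It fails at once if the stand is lifted or tipped (height (world z) of stand above 0.012 m or angle between stand's own z axis and vertical above 0.12 rad).
It fails at once if the stand is shoved more than 15 mm (distance of stand from where it was at the start of the episode above 0.015 m).
It fails at once if a bystander is moved or lifted (distance of any of dropper_bottle, yellow_mailer, tape_roll from where it was at the start of the episode above 0.03 m).
It also fails if it takes over 51 s, if anything falls off the work surface, if the arm or the gripper's body presses on something with over 40 N, if the wrist force passes 120 N, or if a joint passes its speed limit or range.

## Robot

A 7-joint arm with a two-finger parallel gripper is mounted at the origin on a cart in front of the work surface, level with it; the furniture and walls round the work are solid. World frame = base frame: x ahead of the robot, y to its left, z up, the work surface at z = 0. Lengths are in mm, angles in rad, forces in N, time in s.
With the tool pointing down it reaches from about 400 to 850 mm from the base axis. Payload 10.4 kg.
Tool frame: the origin (TCP) lies at the very end of the fingers, on their centre line; the grasp point (between the pads) lies 19 mm behind it; z points along the fingers, y is the line along which they close (so a half turn about z gives the same grasp; the last joint's range is limited). The gripper opens to 85 mm and grips with 20 to 120 N. Pads are 22 mm wide; open, the fingers measure 114 mm over their backs; the gripper's body (76 mm by 85 mm) begins 54 mm behind the grasp point. The pads swing forward as they close: fully open they stand 13 mm farther back than shut.
Start: joints at [-1.29, 0.332, -0.065, 1.46, 0.022, 1.35, -0.088], TCP at [186.954, 596.405, 231.338] pointing down, gripper open.
Joint ranges: [-2.6, 2.6], [-0.5, 2.12], [-1.47, 1.34], [0.16, 2.42], [-1.27, 4.41], [0.06, 2.06], [-2.6, 2.6]. Speed limits (rad/s): [2.22, 2.22, 2.79, 2.79, 3.14, 3.14, 3.14].

## Interface

Orientations are given as a rotation vector (axis times angle).
In Python, from station import bot gives the robot as it stands.
- The arm moves only by the tool servo_tool, never from a script. Its argument "increments" is a list of rows, each an object of numbers: "x", "y", "z": the shift along the tool's x, y, z in m; "wx", "wy", "wz": the turn, a rotation vector about the tool's x, y, z in rad; "hand": the finger opening in m, from 0 to 0.0854. A call has exactly 8 rows; each row shifts and turns the commanded pose from where the row before left it, along the tool's axes as they then stand; what a row does not reach is not made up. A row lasts 1/10 s, in which the tool goes at most 50 mm and 8.59 degrees, less where a joint would pass 70% of its speed; a pose out of reach is approached as far as the arm can. A call with a gripper value outside its range is refused whole. The fingers move at their own pace and stop on an object; the grip force is fixed at half the most. Time passes only in rows, so rows that do not move let the fingers close, or fill a call up. It gives the time, the measured TCP pose, the force, the opening and the grip force at its end, in the units of the state.
- bot.observe(): the state, without advancing time (a new reading comes with each control period).
- bot.read_camera(name): name is "scene" or "top"; returns a dict with "image" (400x640x3 uint8, blue, green, red), "vfov" (degrees; the focal length in pixels is half the picture's height over the tangent of half this angle, whatever the lens; pixels are square), "cx", "cy" (the principal point, pixels), "rvec" (rotation vector, rad) and "tvec" (3), from world to camera coordinates, as OpenCV has them. Camera axes: x right, y down, z forward; pixel columns grow to the right and rows downward; lengths in mm; the calibration is good to about 2 mm. A picture is of the moment at which its call begins. There is no depth.
- bot.hand_in(): hands the job in; it is judged then, once.
Trained networks look in a picture, given as the dict that the camera call returned (one of the last four; its "shot" number tells which), for a name from the list of things; names that differ only in an ending like _2 or _b are one class to them, and where a whole thing is asked for, a point or a joint stands for the part that bears it (a point fixed in the world has none). Each returns a list of dicts, best first, with "conf" (0 to 1); they miss things now and then, are a little off and sometimes report something else, mostly with a low value. They report only what shows in the picture. A call takes as long as a camera call.
- bot.look_for(picture, label): "location" ([column, row] in pixels, amid what is visible of it).
- bot.tip_of(picture, label): "location" ([column, row] in pixels: a listed point, or the origin of a listed thing).
The state is a dict: "time_s": time; "q": joint angles; "dq": joint speeds; "joint_torque": joint torques, N m; "tool_pos": TCP position; "tcp_rot": TCP orientation; "contact_force": force on the tool from outside, world axes, zero at the start; "wrist_torque": the same for the moment, N m; "opening": opening from 0.0 (shut) to 1.0 (fully open); "grip_force": force on a finger pad.
Only numpy, scipy, OpenCV 4.12 (cv2) and the standard library are available. Lean on these libraries where they do the work, as an engineer would, in place of code of your own. Each camera call takes 0.05 s, during which the arm holds its last target. There are 200 camera calls.

## Working session

There is one attempt and no reset: what is moved stays moved. The work goes in short steps, Python scripts to look and compute and a tool call to move; the robot and the scene stay as the last step left them, time stands still between calls to the robot, and variables do not carry over. Pictures are saved under pics/ and viewed, at most 10 in all, crops included, and the job is handed in when it is done.

Besides the shell and the picture viewer there is one more tool, called after ">>>" in YAML: its name, and indented under it one key for each argument. servo_tool: Moves the arm, as the interface text tells. Its arguments: {"type":"object","properties":{"increments":{"type":"array","items":{"type":"object","properties":{"x":{"type":"number"},"y":{"type":"number"},"z":{"type":"number"},"wx":{"type":"number"},"wy":{"type":"number"},"wz":{"type":"number"},"hand":{"type":"number"}}}}},"required":["increments"]}

```bash
mkdir -p pics; ls; cat > h.py <<'E'
import numpy as np, cv2
from station import bot
def cam(p):
    f=200/np.tan(np.radians(p["vfov"])/2)
    f=p["image"].shape[0]/2/np.tan(np.radians(p["vfov"])/2)
    R=cv2.Rodrigues(np.array(p["rvec"],float))[0]; t=np.array(p["tvec"],float).ravel()
    return f,R,t
def onplane(p,uv,z):
    f,R,t=cam(p); d=R.T@np.array([(uv[0]-p["cx"])/f,(uv[1]-p["cy"])/f,1]); c=-R.T@t
    return c+d*(z-c[2])/d[2]
def proj(p,X):
    f,R,t=cam(p); c=R@np.array(X,float)+t
    return np.array([p["cx"]+f*c[0]/c[2],p["cy"]+f*c[1]/c[2]])
E
python3 - <<'E'
from h import *
Z=dict(stand=0,spine_mid=40,spine_far_end=40,leaf_edge=45,dropper_bottle=0,yellow_mailer=0,tape_roll=0)
ims=[]
for n in("scene","top"):
    p=bot.read_camera(n); ims.append(p)
    cv2.imwrite(f"pics/{n}0.png",p["image"])
    f,R,t=cam(p); print(n,"cam at",(-R.T@t).round(),"f",f)
    for k,z in Z.items():
        r=bot.tip_of(p,k)[:2]
        print(k,[(np.round(d["conf"],2),np.round(d["location"]),onplane(p,d["location"],z).round(1)) for d in r])
s=bot.observe();print(s)
print(cv2.Rodrigues(np.array(s["tcp_rot"],float))[0].round(3))
E
```

```text
pics
scene cam at [268. 844. 696.] f 411.74524544411673
stand [(np.float64(0.86), array([360., 202.]), array([545.3, 297.9,   0. ])), (np.float64(0.2), array([361., 217.]), array([523.2, 333.2,   0. ]))]
spine_mid [(np.float64(0.74), array([360., 185.]), array([555.3, 285.2,  40. ]))]
spine_far_end [(np.float64(0.69), array([300., 235.]), array([586.4, 466.9,  40. ])), (np.float64(0.61), array([336., 186.]), array([597.8, 316.2,  40. ]))]
leaf_edge [(np.float64(0.62), array([362., 221.]), array([498.6, 374. ,  45. ])), (np.float64(0.21), array([303., 236.]), array([577.9, 468.8,  45. ]))]
dropper_bottle [(np.float64(0.62), array([299., 210.]), array([647.6, 389.5,   0. ]))]
yellow_mailer [(np.float64(0.6), array([295., 180.]), array([710.1, 319.9,   0. ]))]
tape_roll [(np.float64(0.69), array([303., 235.]), array([601.6, 440.4,   0. ]))]
top cam at [483. 346. 919.] f 431.44268061294684
stand [(np.float64(0.73), array([349., 219.]), array([550.2, 294.2,   0. ]))]
spine_mid [(np.float64(0.73), array([351., 212.]), array([560.9, 292.4,  40. ]))]
spine_far_end [(np.float64(0.95), array([
[... 527 characters left out ...]
2165,  0.02163633,
        1.34989261, -0.08847874]), 'dq': array([ 0.00143503, -0.00113761,  0.0006371 , -0.00056587,  0.00071238,
        0.00242773, -0.00013346]), 'joint_torque': array([-1.57145773e-04, -6.25157404e+01,  4.89113072e-02, -3.91827393e+01,
        1.64500490e-02,  1.23743783e-03,  1.26245953e-05]), 'tool_pos': array([186.97256606, 596.39489815, 231.3478876 ]), 'tcp_rot': array([4.75330115e-01, 3.10537926e+00, 1.62116293e-04]), 'contact_force': array([-0.63135358,  0.24921973,  0.34266941]), 'wrist_torque': array([-0.02946335,  0.0379745 ,  0.06998639]), 'grip_force': 0.0, 'opening': 0.9973350334284928}
[[-0.954  0.299  0.   ]
 [ 0.299  0.954  0.   ]
 [-0.     0.    -1.   ]]
```

View pics/scene0.png

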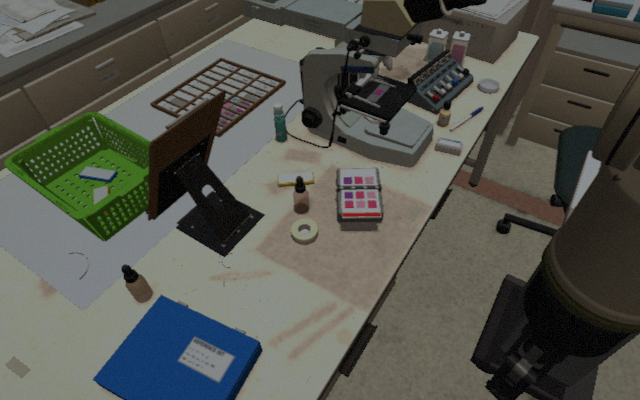

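View pics/top0.png

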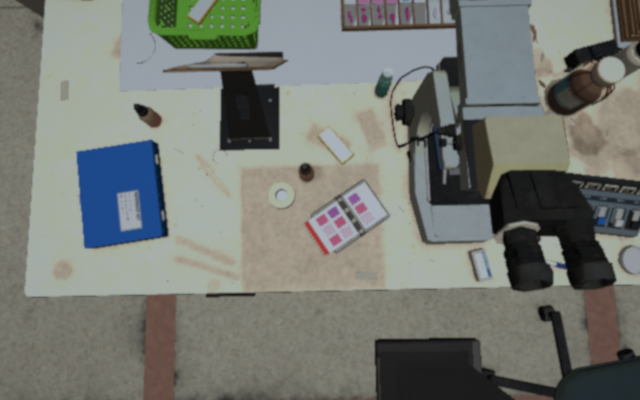

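The scene view shows the stand around (360,195), with the leaf's red strip toward the robot at (361,217). In the top view the strip is at (316,238) and the spine at (348,213). The tape roll is at (282,195), the bottle at (306,172), and the microscope is right of about column 413. The network positions match these. Next I fit the stand pose to the detections from both cameras.

```bash
cat >> h.py <<'E'
from scipy.optimize import least_squares
def pts(v):
    x,y,a,th=v; sx=np.array([np.cos(a),np.sin(a),0]); sy=np.array([-np.sin(a),np.cos(a),0]); o=np.array([x,y,0.])
    m=o+[0,0,40]
    return dict(stand=o,spine_mid=m,spine_far_end=m+48*sx,leaf_edge=m+90*(np.cos(th)*sy+np.array([0,0,np.sin(th)]))),sx,sy
def fit(v0=(556,290,.6,.05)):
    obs=[]
    for n in("scene","top"):
        p=bot.read_camera(n)
        for k in("stand","spine_mid","spine_far_end","leaf_edge"):
            q=pts(v0)[0][k]
            c=[d for d in bot.tip_of(p,k) if np.hypot(*(d["location"]-proj(p,q)))<25 or k=="leaf_edge"]
            if c: obs.append((p,k,c[0]["location"]))
    r=least_squares(lambda v:np.concatenate([proj(p,pts(v)[0][k])-uv for p,k,uv in obs]),v0,loss="soft_l1",x_scale=[10,10,.1,.1])
    print(len(obs),r.x.round(3),"res",r.fun.round(1)); return r.x
def frame(v,phi):
    _,sx,sy=pts(v); z=-sy*np.cos(phi)+np.array([0,0,-np.sin(phi)])
    return np.c_[np.cross(sx,z),sx,z]
def rel(v):
    s=bot.observe(); m,sx,sy=pts(v); d=np.array(s["tool_pos"])-m["stand"]; R=cv2.Rodrigues(np.array(s["tcp_rot"]))[0]
    print("t",round(s["time_s"],2),"tip in stand",np.round([d@sx,d@sy,d[2]],1),"F",np.round(s["contact_force"],1),"open",round(s["opening"],2))
    print("q",np.round(s["q"],2)); return R,np.array(s["tool_pos"])
E
python3 - <<'E'
from h import *
v=fit(); v=fit(v)
np.save("v.npy",v)
for k,x in pts(v)[0].items(): print(k,x.round(1))
R,p=rel(v); m,sx,sy=pts(v)
print("rotvec tool", cv2.Rodrigues(R.T@frame(v,np.pi/4))[0].ravel().round(3), cv2.Rodrigues(R.T@frame(v,np.pi/2))[0].ravel().round(3))
t=m["stand"]+140*sy; t[2]=120; print("target",t.round(), "in final tool frame",(frame(v,np.pi/4).T@(t-p)).round(),"in now frame",(R.T@(t-p)).round())
E
```

```text
8 [5.53921e+02 2.94280e+02 5.58000e-01 4.10000e-02] res [-2.3 -2.  -0.   1.   2.9 -1.9 -1.1 -0.1  0.2  2.5 -0.1 -0.1 -1.1 -0.8
  0.3  1.6]
7 [ 5.55643e+02  2.92802e+02  6.08000e-01 -1.80000e-02] res [-0.4  0.2 -1.  -0.5  0.9  0.1  1.9 -0.5 -0.1  2.2  0.3 -1.  -2.3  0.6]
stand [555.6 292.8   0. ]
spine_mid [555.6 292.8  40. ]
spine_far_end [595.  320.2  40. ]
leaf_edge [504.2 366.7  38.4]
t 1.8 tip in stand [-129.2  459.8  231.3] F [ 0.2  0.  -0.4] open 1.0
q [-1.29  0.33 -0.06  1.46  0.02  1.35 -0.09]
rotvec tool [ 0.259 -0.756  0.624] [ 0.    -0.     0.659]
target [476. 408. 120.] in final tool frame [-147.  129.  305.] in now frame [-332.  -94.  111.]
```

>>> servo_tool:
  increments:
    - {"wz": 0.13,"hand": 0}
    - {"wz": 0.13,"hand": 0}
    - {"wz": 0.13,"hand": 0}
    - {"wz": 0.13,"hand": 0}
    - {"wz": 0.13,"hand": 0}
    - {"hand": 0}
    - {"hand": 0}
    - {"hand": 0}

```text
$.increments[0]: bad value
```

>>> servo_tool:
  increments:
    - {"x": 0,"y": 0,"z": 0,"wx": 0,"wy": 0,"wz": 0.13,"hand": 0.0}
    - {"x": 0,"y": 0,"z": 0,"wx": 0,"wy": 0,"wz": 0.13,"hand": 0.0}
    - {"x": 0,"y": 0,"z": 0,"wx": 0,"wy": 0,"wz": 0.13,"hand": 0.0}
    - {"x": 0,"y": 0,"z": 0,"wx": 0,"wy": 0,"wz": 0.13,"hand": 0.0}
    - {"x": 0,"y": 0,"z": 0,"wx": 0,"wy": 0,"wz": 0.13,"hand": 0.0}
    - {"x": 0,"y": 0,"z": 0,"wx": 0,"wy": -0.13,"wz": 0,"hand": 0.0}
    - {"x": 0,"y": 0,"z": 0,"wx": 0,"wy": -0.13,"wz": 0,"hand": 0.0}
    - {"x": 0,"y": 0,"z": 0,"wx": 0,"wy": -0.13,"wz": 0,"hand": 0.0}

```text
time_s: 2.6
tool_pos: [187.1, 596.7, 232.6]
tcp_rot: [1.278, 2.469, -0.252]
contact_force: [0.7, -0.1, -0.1]
opening: -0.001
grip_force: 0.0
```

>>> servo_tool:
  increments:
    - {"x": 0,"y": 0,"z": 0,"wx": 0,"wy": -0.13,"wz": 0,"hand": 0.0}
    - {"x": 0,"y": 0,"z": 0,"wx": 0,"wy": -0.13,"wz": 0,"hand": 0.0}
    - {"x": 0,"y": 0,"z": 0,"wx": 0,"wy": -0.13,"wz": 0,"hand": 0.0}
    - {"x": -0.018,"y": 0.016,"z": 0.038,"wx": 0,"wy": 0,"wz": 0,"hand": 0.0}
    - {"x": -0.018,"y": 0.016,"z": 0.038,"wx": 0,"wy": 0,"wz": 0,"hand": 0.0}
    - {"x": -0.018,"y": 0.016,"z": 0.038,"wx": 0,"wy": 0,"wz": 0,"hand": 0.0}
    - {"x": -0.018,"y": 0.016,"z": 0.038,"wx": 0,"wy": 0,"wz": 0,"hand": 0.0}
    - {"x": 0,"y": 0,"z": 0,"wx": 0,"wy": 0,"wz": 0,"hand": 0.0}

```text
time_s: 3.4
tool_pos: [336.5, 499.2, 173.3]
tcp_rot: [1.114, 2.132, -0.461]
contact_force: [-0.4, 0.3, -0.3]
opening: -0.004
grip_force: 0.0
```

```bash
python3 - <<'E'
from h import *
v=np.load("v.npy")
v=np.mean([v,fit(v),fit(v)],axis=0); np.save("v.npy",v); print(v)
R,p=rel(v);m,sx,sy=pts(v)
print("rotvec tool", cv2.Rodrigues(R.T@frame(v,np.pi/4))[0].ravel().round(3))
t=m["stand"]+140*sy; t[2]=120;print((frame(v,np.pi/4).T@(t-p)).round())
E
```

```text
8 [5.53701e+02 2.96357e+02 6.02000e-01 8.60000e-02] res [-1.  -1.5  1.4 -0.3 -0.1  0.7  0.8  0.   0.7  0.   0.6  4.4 -1.7 -1.2
 -1.3 -0.7]
8 [ 5.54324e+02  2.94475e+02  5.92000e-01 -1.70000e-02] res [-0.2 -1.3  0.2  1.1 -1.4  0.3 -0.9 -0.1  1.  -0.6 -3.9  2.9  0.6  0.6
  0.9  0.3]
[5.54556089e+02 2.94544579e+02 6.00632820e-01 1.68894993e-02]
t 4.4 tip in stand [-66.1 299.7 173.9] F [ 0.   1.2 -0.5] open 0.01
q [-1.47  0.66  0.15  1.32  0.48  1.7  -0.78]
rotvec tool [ 0.012 -0.005  0.011]
[-75.  66. 151.]
```

>>> servo_tool:
  increments:
    - {"x": -0.0188,"y": 0.0165,"z": 0.0378,"wx": 0.012,"wy": -0.005,"wz": 0.011,"hand": 0.0}
    - {"x": -0.0188,"y": 0.0165,"z": 0.0378,"wx": 0,"wy": 0,"wz": 0,"hand": 0.0}
    - {"x": -0.0188,"y": 0.0165,"z": 0.0378,"wx": 0,"wy": 0,"wz": 0,"hand": 0.0}
    - {"x": -0.0188,"y": 0.0165,"z": 0.0378,"wx": 0,"wy": 0,"wz": 0,"hand": 0.0}
    - {"x": 0.017,"y": 0,"z": 0.031,"wx": 0,"wy": 0,"wz": 0,"hand": 0.0}
    - {"x": 0.017,"y": 0,"z": 0.031,"wx": 0,"wy": 0,"wz": 0,"hand": 0.0}
    - {"x": 0,"y": 0,"z": 0,"wx": 0,"wy": 0,"wz": 0,"hand": 0.0}
    - {"x": 0,"y": 0,"z": 0,"wx": 0,"wy": 0,"wz": 0,"hand": 0.0}

```text
time_s: 5.2
tool_pos: [486.8, 394.4, 52.6]
tcp_rot: [1.121, 2.129, -0.466]
contact_force: [-1.0, 0.5, 0.5]
opening: 0.002
grip_force: 0.0
```

```bash
python3 - <<'E'
from h import *
v=np.load("v.npy"); R,p=rel(v)
p=bot.read_camera("scene"); c=p["image"][100:300,230:470]
cv2.imwrite("pics/s1.png",cv2.resize(c,None,fx=3,fy=3,interpolation=cv2.INTER_CUBIC))
print("rotvec tool", cv2.Rodrigues(R.T@frame(v,np.pi/4))[0].ravel().round(3))
E
```

```text
t 5.2 tip in stand [  0.5 120.6  52.6] F [-1.   0.5  0.5] open 0.0
q [-1.26  0.74  0.22  1.5   0.55  1.35 -0.71]
rotvec tool [-0.001  0.     0.001]
```

View pics/s1.png

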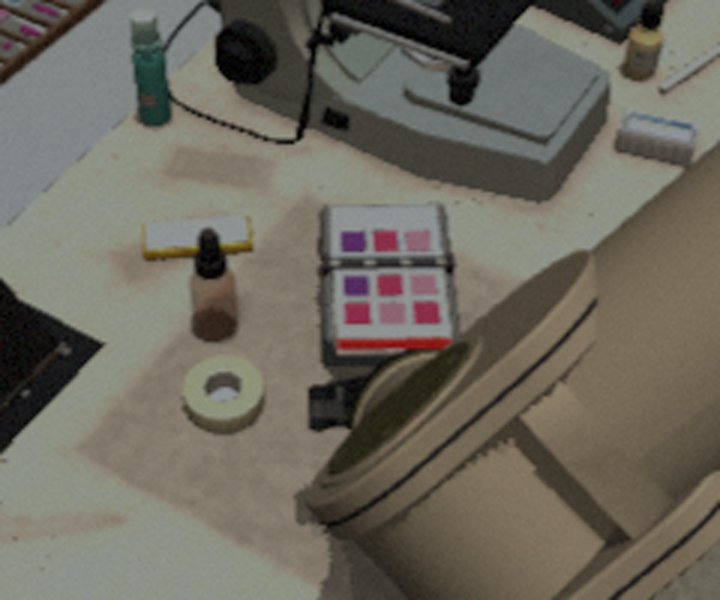

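The crop shows the arm just outside the leaf's red edge (395,343). The tape roll (222,393) and bottle (213,290) are clear of it. Next I go down and slide the fingertip under the overhang.

>>> servo_tool:
  increments:
    - {"x": 0.008,"y": 0,"z": 0.017,"wx": 0,"wy": 0,"wz": 0,"hand": 0.0}
    - {"x": 0.008,"y": 0,"z": 0.017,"wx": 0,"wy": 0,"wz": 0,"hand": 0.0}
    - {"x": 0,"y": 0,"z": 0,"wx": 0,"wy": 0,"wz": 0,"hand": 0.0}
    - {"x": -0.004,"y": 0,"z": 0.004,"wx": 0,"wy": 0,"wz": 0,"hand": 0.0}
    - {"x": -0.004,"y": 0,"z": 0.004,"wx": 0,"wy": 0,"wz": 0,"hand": 0.0}
    - {"x": -0.004,"y": 0,"z": 0.004,"wx": 0,"wy": 0,"wz": 0,"hand": 0.0}
    - {"x": -0.002,"y": 0,"z": 0.002,"wx": 0,"wy": 0,"wz": 0,"hand": 0.0}
    - {"x": 0,"y": 0,"z": 0,"wx": 0,"wy": 0,"wz": 0,"hand": 0.0}

```text
time_s: 6.05
tool_pos: [505.9, 366.7, 17.0]
tcp_rot: [1.123, 2.129, -0.465]
contact_force: [0.4, 0.2, 0.2]
opening: 0.0
grip_force: 0.0
```

```bash
python3 - <<'E'
from h import *
v=np.load("v.npy"); R,p=rel(v)
b=np.radians(np.arange(-11,136,6)); P=np.c_[80*np.cos(b)+8,40+80*np.sin(b)-8]
d=np.diff(P,axis=0); print(np.c_[np.degrees(b[1:]),P[1:],(d[:,0]-d[:,1])/2**.5,-(d.sum(1))/2**.5].round(1))
E
```

```text
t 6.05 tip in stand [ 0.6 87.  17. ] F [0.4 0.2 0.2] open 0.0
q [-1.22  0.77  0.23  1.55  0.57  1.26 -0.73]
[[-5.000e+00  8.770e+01  2.500e+01 -5.000e+00 -6.700e+00]
 [ 1.000e+00  8.800e+01  3.340e+01 -5.700e+00 -6.100e+00]
 [ 7.000e+00  8.740e+01  4.170e+01 -6.300e+00 -5.500e+00]
 [ 1.300e+01  8.590e+01  5.000e+01 -6.900e+00 -4.800e+00]
 [ 1.900e+01  8.360e+01  5.800e+01 -7.300e+00 -4.100e+00]
 [ 2.500e+01  8.050e+01  6.580e+01 -7.700e+00 -3.300e+00]
 [ 3.100e+01  7.660e+01  7.320e+01 -8.000e+00 -2.400e+00]
 [ 3.700e+01  7.190e+01  8.010e+01 -8.200e+00 -1.600e+00]
 [ 4.300e+01  6.650e+01  8.660e+01 -8.300e+00 -7.000e-01]
 [ 4.900e+01  6.050e+01  9.240e+01 -8.400e+00  1.000e-01]
 [ 5.500e+01  5.390e+01  9.750e+01 -8.300e+00  1.000e+00]
 [ 6.100e+01  4.680e+01  1.020e+02 -8.200e+00  1.900e+00]
 [ 6.700e+01  3.930e+01  1.056e+02 -7.900e+00  2.700e+00]
 [ 7.300e+01  3.140e+01  1.085e+02 -7.600e+00  3.500e+00]
 [ 7.900e+01  2.330e+01  1.105e+02 -7.200e+00  4.300e+00]
 [ 8.500e+01  1.500e+01  1.117e+02 -6.700e+00  5.000e+00]
 [ 9.100e+01  6.600e+00  1.120e+02 -6.100e+00  5.700e+00]
 [ 9.700e+01 -1.700e+00  1.114e+02 -5.500e+00  6.300e+00]
 [ 1.030e+02 -1.000e+01  1.099e+02 -4.800e+00  6.900e+00]
 [ 1.090e+02 -1.800e+01  1.076e+02 -4.100e+00  7.300e+00]
 [ 1.150e+02 -2.580e+01  1.045e+02 -3.300e+00  7.700e+00]
 [ 1.210e+02 -3.320e+01  1.006e+02 -2.400e+00  8.000e+00]
 [ 1.270e+02 -4.010e+01  9.590e+01 -1.600e+00  8.200e+00]
 [ 1.330e+02 -4.660e+01  9.050e+01 -7.000e-01  8.300e+00]]
```

>>> servo_tool:
  increments:
    - {"x": -0.005,"y": 0,"z": -0.0067,"wx": 0,"wy": 0,"wz": 0,"hand": 0.0}
    - {"x": -0.0057,"y": 0,"z": -0.0061,"wx": 0,"wy": 0,"wz": 0,"hand": 0.0}
    - {"x": -0.0063,"y": 0,"z": -0.0055,"wx": 0,"wy": 0,"wz": 0,"hand": 0.0}
    - {"x": -0.0069,"y": 0,"z": -0.0048,"wx": 0,"wy": 0,"wz": 0,"hand": 0.0}
    - {"x": -0.0073,"y": 0,"z": -0.0041,"wx": 0,"wy": 0,"wz": 0,"hand": 0.0}
    - {"x": -0.0077,"y": 0,"z": -0.0033,"wx": 0,"wy": 0,"wz": 0,"hand": 0.0}
    - {"x": -0.008,"y": 0,"z": -0.0024,"wx": 0,"wy": 0,"wz": 0,"hand": 0.0}
    - {"x": 0,"y": 0,"z": 0,"wx": 0,"wy": 0,"wz": 0,"hand": 0.0}

```text
time_s: 6.85
tool_pos: [511.9, 358.6, 74.5]
tcp_rot: [1.124, 2.128, -0.464]
contact_force: [0.1, 0.8, -1.1]
opening: 0.001
grip_force: 0.0
```

```bash
python3 - <<'E'
from h import *
v=np.load("v.npy"); R,_=rel(v)
p=bot.read_camera("scene"); c=p["image"][130:280,270:470]
q=bot.read_camera("top"); e=q["image"][140:290,250:450]
cv2.imwrite("pics/s2.png",cv2.resize(np.hstack([c,e]),None,fx=2,fy=2,interpolation=cv2.INTER_CUBIC))
E
```

```text
t 6.85 tip in stand [ 1.  76.9 74.5] F [ 0.1  0.8 -1.1] open 0.0
q [-1.22  0.68  0.24  1.55  0.58  1.32 -0.67]
```

View pics/s2.png

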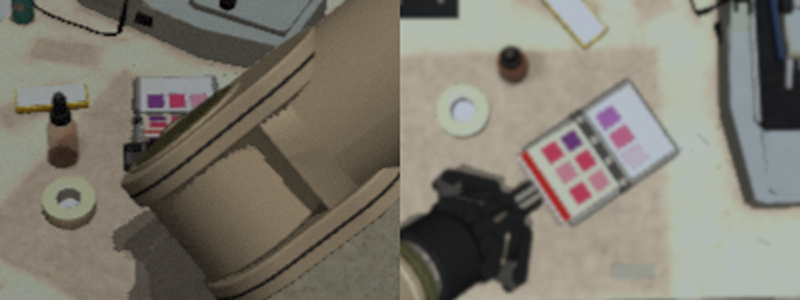

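In the top crop (right) the fingertips at (525,195) are under the red edge (545,185) and the leaf has tilted up. The force is about 1 N, so I carry on along the arc.

>>> servo_tool:
  increments:
    - {"x": -0.0082,"y": 0,"z": -0.0016,"wx": 0,"wy": 0,"wz": 0,"hand": 0.0}
    - {"x": -0.0083,"y": 0,"z": -0.0007,"wx": 0,"wy": 0,"wz": 0,"hand": 0.0}
    - {"x": -0.0084,"y": 0,"z": 0.0001,"wx": 0,"wy": 0,"wz": 0,"hand": 0.0}
    - {"x": -0.0083,"y": 0,"z": 0.001,"wx": 0,"wy": 0,"wz": 0,"hand": 0.0}
    - {"x": -0.0082,"y": 0,"z": 0.0019,"wx": 0,"wy": 0,"wz": 0,"hand": 0.0}
    - {"x": -0.0079,"y": 0,"z": 0.0027,"wx": 0,"wy": 0,"wz": 0,"hand": 0.0}
    - {"x": -0.0076,"y": 0,"z": 0.0035,"wx": 0,"wy": 0,"wz": 0,"hand": 0.0}
    - {"x": 0,"y": 0,"z": 0,"wx": 0,"wy": 0,"wz": 0,"hand": 0.0}

```text
time_s: 7.75
tool_pos: [537.6, 320.2, 109.1]
tcp_rot: [1.124, 2.128, -0.466]
contact_force: [0.0, 0.2, -0.3]
opening: -0.002
grip_force: 0.0
```

```bash
python3 - <<'E'
from h import *
v=np.load("v.npy"); R,_=rel(v)
p=bot.read_camera("scene"); c=p["image"][130:280,270:470]
q=bot.read_camera("top"); e=q["image"][140:290,250:450]
cv2.imwrite("pics/s3.png",cv2.resize(np.hstack([c,e]),None,fx=2,fy=2,interpolation=cv2.INTER_CUBIC))
E
```

```text
t 7.75 tip in stand [  0.5  30.8 109.1] F [ 0.   0.2 -0.3] open -0.0
q [-1.18  0.61  0.26  1.59  0.6   1.32 -0.61]
```

View pics/s3.png

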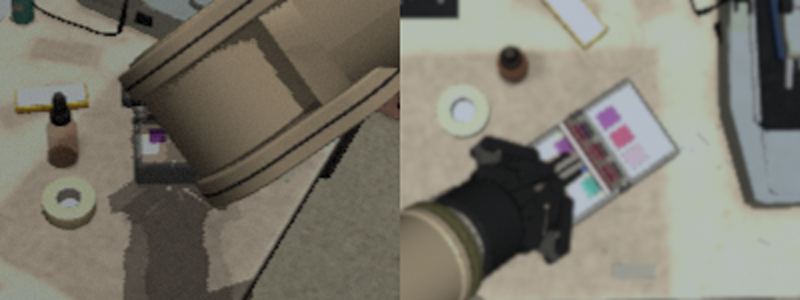

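The leaf stands nearly upright, with its red edge at about (590,155) in the right crop and the fingertips behind it. I continue over the top.

>>> servo_tool:
  increments:
    - {"x": -0.0072,"y": 0,"z": 0.0043,"wx": 0,"wy": 0,"wz": 0,"hand": 0.0}
    - {"x": -0.0067,"y": 0,"z": 0.005,"wx": 0,"wy": 0,"wz": 0,"hand": 0.0}
    - {"x": -0.0061,"y": 0,"z": 0.0057,"wx": 0,"wy": 0,"wz": 0,"hand": 0.0}
    - {"x": -0.0055,"y": 0,"z": 0.0063,"wx": 0,"wy": 0,"wz": 0,"hand": 0.0}
    - {"x": -0.0048,"y": 0,"z": 0.0069,"wx": 0,"wy": 0,"wz": 0,"hand": 0.0}
    - {"x": -0.0041,"y": 0,"z": 0.0073,"wx": 0,"wy": 0,"wz": 0,"hand": 0.0}
    - {"x": -0.0033,"y": 0,"z": 0.0077,"wx": 0,"wy": 0,"wz": 0,"hand": 0.0}
    - {"x": 0,"y": 0,"z": 0,"wx": 0,"wy": 0,"wz": 0,"hand": 0.0}

```text
time_s: 8.65
tool_pos: [569.4, 272.9, 104.1]
tcp_rot: [1.123, 2.128, -0.467]
contact_force: [0.7, -0.7, 0.0]
opening: -0.004
grip_force: 0.0
```

```bash
python3 - <<'E'
from h import *
v=np.load("v.npy"); R,_=rel(v)
p=bot.read_camera("scene"); c=p["image"][130:280,270:470]
q=bot.read_camera("top"); e=q["image"][140:290,250:450]
cv2.imwrite("pics/s4.png",cv2.resize(np.hstack([c,e]),None,fx=2,fy=2,interpolation=cv2.INTER_CUBIC))
# phase B: lower corner at beta, radius 60->74, TCP=corner+(-8,+8); 2.5 mm normal offset
P=[(-25.8,104.5),(-33.2,100.6),(-40.1,95.9),(-46.6,90.5)]
for i,b in enumerate(np.radians(np.arange(141,181,6.5))):
    r=60+2*i; n=np.array([-np.sin(b)*-1,-np.cos(b)]) # face normal toward +y/up side
    P.append(tuple(r*np.array([np.cos(b),np.sin(b)])+2.5*n+[-8,48]))
P=np.array(P); d=np.diff(P,axis=0); print(np.c_[P[1:],(d[:,0]-d[:,1])/2**.5,-(d.sum(1))/2**.5].round(1))
E
```

```text
t 8.65 tip in stand [  0.  -26.3 104.1] F [ 0.7 -0.7  0. ] open -0.0
q [-1.12  0.59  0.29  1.64  0.63  1.24 -0.57]
[[-33.2 100.6  -2.5   8. ]
 [-40.1  95.9  -1.6   8.2]
 [-46.6  90.5  -0.8   8.4]
 [-53.1  87.7  -2.6   6.5]
 [-58.9  83.4  -1.1   7.2]
 [-64.4  78.3  -0.3   7.5]
 [-69.4  72.4   0.7   7.7]
 [-73.7  65.7   1.7   7.8]
 [-77.3  58.4   2.7   7.7]
 [-80.   50.5   3.7   7.5]]
```

View pics/s4.png

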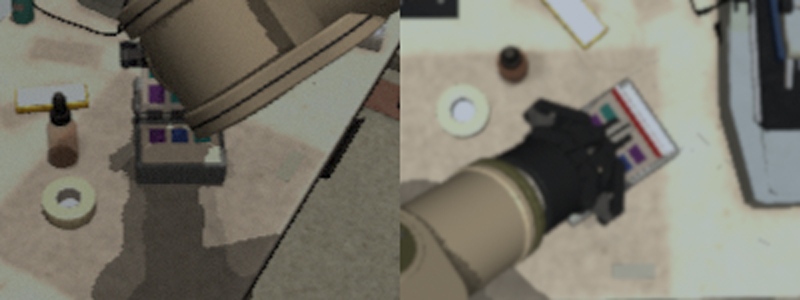

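The leaf is past vertical, with the red strip at (645,120) in the right crop on the −y side. Nothing else has moved. Next I push it down.

>>> servo_tool:
  increments:
    - {"x": -0.0025,"y": 0,"z": 0.008,"wx": 0,"wy": 0,"wz": 0,"hand": 0.0}
    - {"x": -0.0016,"y": 0,"z": 0.0082,"wx": 0,"wy": 0,"wz": 0,"hand": 0.0}
    - {"x": -0.0008,"y": 0,"z": 0.0084,"wx": 0,"wy": 0,"wz": 0,"hand": 0.0}
    - {"x": -0.0026,"y": 0,"z": 0.0065,"wx": 0,"wy": 0,"wz": 0,"hand": 0.0}
    - {"x": -0.0011,"y": 0,"z": 0.0072,"wx": 0,"wy": 0,"wz": 0,"hand": 0.0}
    - {"x": -0.0003,"y": 0,"z": 0.0075,"wx": 0,"wy": 0,"wz": 0,"hand": 0.0}
    - {"x": 0.0007,"y": 0,"z": 0.0077,"wx": 0,"wy": 0,"wz": 0,"hand": 0.0}
    - {"x": 0,"y": 0,"z": 0,"wx": 0,"wy": 0,"wz": 0,"hand": 0.0}

```text
time_s: 9.55
tool_pos: [593.5, 237.3, 71.5]
tcp_rot: [1.122, 2.129, -0.468]
contact_force: [-0.1, 0.7, 0.1]
opening: -0.001
grip_force: 0.0
```

>>> servo_tool:
  increments:
    - {"x": 0.0017,"y": 0,"z": 0.0078,"wx": 0,"wy": 0,"wz": 0,"hand": 0.0}
    - {"x": 0.0027,"y": 0,"z": 0.0077,"wx": 0,"wy": 0,"wz": 0,"hand": 0.0}
    - {"x": 0.0014,"y": 0,"z": 0.0028,"wx": 0,"wy": 0,"wz": 0,"hand": 0.0}
    - {"x": 0,"y": 0,"z": 0,"wx": 0,"wy": 0,"wz": 0,"hand": 0.0}
    - {"x": 0,"y": 0,"z": 0,"wx": 0,"wy": 0,"wz": 0,"hand": 0.0}
    - {"x": 0,"y": 0,"z": 0,"wx": 0,"wy": 0,"wz": 0,"hand": 0.0}
    - {"x": 0,"y": 0,"z": 0,"wx": 0,"wy": 0,"wz": 0,"hand": 0.0}
    - {"x": 0,"y": 0,"z": 0,"wx": 0,"wy": 0,"wz": 0,"hand": 0.0}

```text
time_s: 10.35
tool_pos: [598.5, 231.5, 55.5]
tcp_rot: [1.122, 2.13, -0.465]
contact_force: [-0.3, -1.1, -0.9]
opening: 0.002
grip_force: 0.0
```

```bash
python3 - <<'E'
from h import *
v=np.load("v.npy"); R,_=rel(v)
E
```

```text
t 10.35 tip in stand [  0.6 -76.8  55.5] F [-0.3 -1.1 -0.9] open 0.0
q [-1.06  0.65  0.31  1.68  0.66  1.11 -0.58]
```

>>> servo_tool:
  increments:
    - {"x": 0.0007,"y": 0,"z": 0.0007,"wx": 0,"wy": 0,"wz": 0,"hand": 0.0}
    - {"x": 0.0007,"y": 0,"z": 0.0007,"wx": 0,"wy": 0,"wz": 0,"hand": 0.0}
    - {"x": 0.0007,"y": 0,"z": 0.0007,"wx": 0,"wy": 0,"wz": 0,"hand": 0.0}
    - {"x": 0.0007,"y": 0,"z": 0.0007,"wx": 0,"wy": 0,"wz": 0,"hand": 0.0}
    - {"x": 0.0007,"y": 0,"z": 0.0007,"wx": 0,"wy": 0,"wz": 0,"hand": 0.0}
    - {"x": 0,"y": 0,"z": 0,"wx": 0,"wy": 0,"wz": 0,"hand": 0.0}
    - {"x": 0,"y": 0,"z": 0,"wx": 0,"wy": 0,"wz": 0,"hand": 0.0}
    - {"x": 0,"y": 0,"z": 0,"wx": 0,"wy": 0,"wz": 0,"hand": 0.0}

```text
time_s: 11.15
tool_pos: [598.5, 231.4, 50.4]
tcp_rot: [1.122, 2.13, -0.465]
contact_force: [-0.1, 0.4, -0.3]
opening: 0.001
grip_force: 0.0
```

>>> servo_tool:
  increments:
    - {"x": 0.0007,"y": 0,"z": 0.0007,"wx": 0,"wy": 0,"wz": 0,"hand": 0.0}
    - {"x": 0.0004,"y": 0,"z": 0.0004,"wx": 0,"wy": 0,"wz": 0,"hand": 0.0}
    - {"x": 0,"y": 0,"z": 0,"wx": 0,"wy": 0,"wz": 0,"hand": 0.0}
    - {"x": 0,"y": 0,"z": 0,"wx": 0,"wy": 0,"wz": 0,"hand": 0.0}
    - {"x": 0,"y": 0,"z": 0,"wx": 0,"wy": 0,"wz": 0,"hand": 0.0}
    - {"x": 0,"y": 0,"z": 0,"wx": 0,"wy": 0,"wz": 0,"hand": 0.0}
    - {"x": 0,"y": 0,"z": 0,"wx": 0,"wy": 0,"wz": 0,"hand": 0.0}
    - {"x": 0,"y": 0,"z": 0,"wx": 0,"wy": 0,"wz": 0,"hand": 0.0}

```text
time_s: 11.95
tool_pos: [598.5, 231.4, 48.9]
tcp_rot: [1.122, 2.13, -0.465]
contact_force: [0.5, -0.2, 1.0]
opening: 0.003
grip_force: 0.0
```

```bash
python3 - <<'E'
from h import *
v=np.load("v.npy"); R,_=rel(v)
for n in("scene","top"):
    p=bot.read_camera(n)
    for th in (2.9,3.0,3.1416):
        print(n,th,proj(p,pts([*v[:3],th])[0]["leaf_edge"]).round(1))
    print([(round(d["conf"],2),np.round(d["location"],1)) for d in bot.tip_of(p,"leaf_edge")[:2]])
q=p["image"][150:270,280:440]
cv2.imwrite("pics/s5.png",cv2.resize(q,None,fx=4,fy=4,interpolation=cv2.INTER_CUBIC))
E
```

```text
t 11.95 tip in stand [  0.5 -76.9  48.9] F [ 0.5 -0.2  1. ] open 0.0
q [-1.06  0.66  0.31  1.68  0.66  1.11 -0.59]
scene 2.9 [355.3 153.3]
scene 3.0 [355.1 155.7]
scene 3.1416 [354.9 159.5]
[]
top 2.9 [385.8 188.8]
top 3.0 [385.9 188.9]
top 3.1416 [385.4 189.6]
[(0.96, array([390.1, 191.7]))]
```

View pics/s5.png

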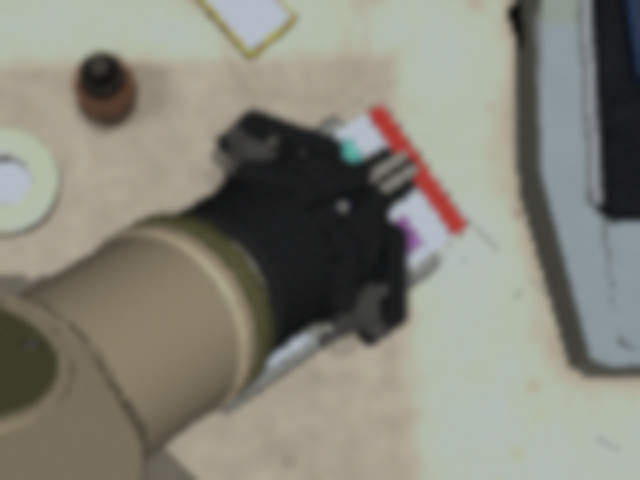

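The leaf is down almost flat, with its red strip at crop (420,170), and the tips are just inside it. I press down in small steps until I feel the stop.

>>> servo_tool:
  increments:
    - {"x": 0.0007,"y": 0,"z": 0.0007,"wx": 0,"wy": 0,"wz": 0,"hand": 0.0}
    - {"x": 0.0004,"y": 0,"z": 0.0004,"wx": 0,"wy": 0,"wz": 0,"hand": 0.0}
    - {"x": 0,"y": 0,"z": 0,"wx": 0,"wy": 0,"wz": 0,"hand": 0.0}
    - {"x": 0,"y": 0,"z": 0,"wx": 0,"wy": 0,"wz": 0,"hand": 0.0}
    - {"x": 0,"y": 0,"z": 0,"wx": 0,"wy": 0,"wz": 0,"hand": 0.0}
    - {"x": 0,"y": 0,"z": 0,"wx": 0,"wy": 0,"wz": 0,"hand": 0.0}
    - {"x": 0,"y": 0,"z": 0,"wx": 0,"wy": 0,"wz": 0,"hand": 0.0}
    - {"x": 0,"y": 0,"z": 0,"wx": 0,"wy": 0,"wz": 0,"hand": 0.0}

```text
time_s: 12.95
tool_pos: [598.6, 231.4, 48.1]
tcp_rot: [1.122, 2.128, -0.465]
contact_force: [-3.9, 0.8, 7.5]
opening: -0.002
grip_force: 3.8
```

>>> servo_tool:
  increments:
    - {"x": 0.0004,"y": 0,"z": 0.0004,"wx": 0,"wy": 0,"wz": 0,"hand": 0.0}
    - {"x": 0.0003,"y": 0,"z": 0.0003,"wx": 0,"wy": 0,"wz": 0,"hand": 0.0}
    - {"x": 0,"y": 0,"z": 0,"wx": 0,"wy": 0,"wz": 0,"hand": 0.0}
    - {"x": 0,"y": 0,"z": 0,"wx": 0,"wy": 0,"wz": 0,"hand": 0.0}
    - {"x": 0,"y": 0,"z": 0,"wx": 0,"wy": 0,"wz": 0,"hand": 0.0}
    - {"x": 0,"y": 0,"z": 0,"wx": 0,"wy": 0,"wz": 0,"hand": 0.0}
    - {"x": 0,"y": 0,"z": 0,"wx": 0,"wy": 0,"wz": 0,"hand": 0.0}
    - {"x": 0,"y": 0,"z": 0,"wx": 0,"wy": 0,"wz": 0,"hand": 0.0}

```text
time_s: 13.75
tool_pos: [598.8, 231.4, 48.0]
tcp_rot: [1.122, 2.128, -0.465]
contact_force: [-6.5, 0.7, 14.9]
opening: 0.0
grip_force: 6.9
```

The tips met a firm stop (15 N, no more travel), so the leaf is flat. I back off upward and then along the fingers.

>>> servo_tool:
  increments:
    - {"x": -0.002,"y": 0,"z": -0.002,"wx": 0,"wy": 0,"wz": 0,"hand": 0.0}
    - {"x": -0.005,"y": 0,"z": -0.005,"wx": 0,"wy": 0,"wz": 0,"hand": 0.0}
    - {"x": -0.005,"y": 0,"z": -0.01,"wx": 0,"wy": 0,"wz": 0,"hand": 0.0}
    - {"x": -0.01,"y": 0,"z": -0.025,"wx": 0,"wy": 0,"wz": 0,"hand": 0.0}
    - {"x": -0.01,"y": 0,"z": -0.04,"wx": 0,"wy": 0,"wz": 0,"hand": 0.0}
    - {"x": -0.01,"y": 0,"z": -0.04,"wx": 0,"wy": 0,"wz": 0,"hand": 0.0}
    - {"x": 0,"y": 0,"z": -0.04,"wx": 0,"wy": 0,"wz": 0,"hand": 0.0}
    - {"x": 0,"y": 0,"z": -0.04,"wx": 0,"wy": 0,"wz": 0,"hand": 0.0}

```text
time_s: 14.55
tool_pos: [533.9, 325.3, 221.2]
tcp_rot: [1.123, 2.13, -0.464]
contact_force: [0.5, 0.9, -1.4]
opening: -0.002
grip_force: 0.0
```

>>> servo_tool:
  increments:
    - {"x": 0,"y": 0,"z": -0.04,"wx": 0,"wy": 0,"wz": 0,"hand": 0.0}
    - {"x": 0,"y": 0,"z": -0.04,"wx": 0,"wy": 0,"wz": 0,"hand": 0.0}
    - {"x": 0,"y": 0,"z": -0.03,"wx": 0,"wy": 0,"wz": 0,"hand": 0.0}
    - {"x": 0,"y": 0,"z": 0,"wx": 0,"wy": 0,"wz": 0,"hand": 0.0}
    - {"x": 0,"y": 0,"z": 0,"wx": 0,"wy": 0,"wz": 0,"hand": 0.0}
    - {"x": 0,"y": 0,"z": 0,"wx": 0,"wy": 0,"wz": 0,"hand": 0.0}
    - {"x": 0,"y": 0,"z": 0,"wx": 0,"wy": 0,"wz": 0,"hand": 0.0}
    - {"x": 0,"y": 0,"z": 0,"wx": 0,"wy": 0,"wz": 0,"hand": 0.0}

```text
time_s: 15.35
tool_pos: [491.1, 388.0, 296.2]
tcp_rot: [1.123, 2.129, -0.467]
contact_force: [-0.6, 0.1, 0.3]
opening: 0.004
grip_force: 0.0
```

```bash
python3 - <<'E'
from h import *
v=np.load("v.npy"); rel(v)
for i in range(2): fit([*v[:3],3.1])
Z=dict(dropper_bottle=0,yellow_mailer=0,tape_roll=0)
p=bot.read_camera("top")
for k in Z: print(k,[onplane(p,d["location"],0).round() for d in bot.tip_of(p,k)[:2]])
q=p["image"][130:280,240:440]; s=bot.read_camera("scene")["image"][130:280,270:470]
cv2.imwrite("pics/s6.png",cv2.resize(np.hstack([s,q]),None,fx=2,fy=2,interpolation=cv2.INTER_CUBIC))
E
```

```text
t 15.35 tip in stand [  0.4 112.9 296.2] F [-0.6  0.1  0.3] open 0.0
q [-1.27  0.49  0.26  1.34  0.58  1.68 -0.47]
8 [556.357 289.417   0.626   3.221] res [-0.3  0.5 -0.7 -0.  -0.8  2.9 -0.   0.2  2.3  0.7 -0.4  2.3  1.2 -0.5
  0.3 -0.5]
8 [5.56410e+02 2.91996e+02 5.40000e-01 3.28000e+00] res [-3.3 -0.1  0.4  0.3 -2.5  0.3 -0.1 -0.6  2.4 -0.6  2.3  0.7 -0.4  0.3
 -1.   3.6]
dropper_bottle []
yellow_mailer [array([719., 323.,   0.])]
tape_roll [array([603., 434.,   0.])]
```

View pics/s6.png

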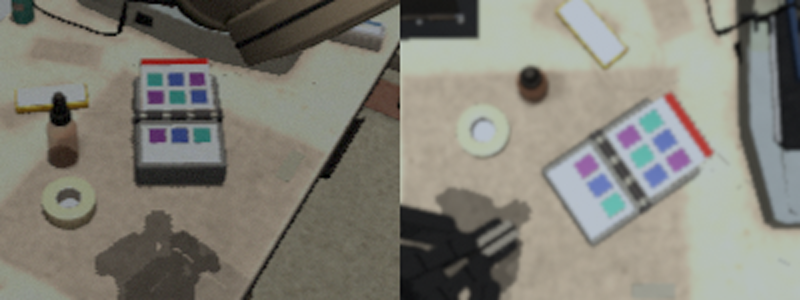

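The leaf lies flat on the −y half. Its red strip is at scene pixel (357,161), where flat was predicted at about (355,160). The stand and the bystanders are in place, and the arm is clear.

```bash
python3 -c "
from station import bot; print(bot.hand_in())"
```

```text
the job is handed in; nothing more can be done
None
```

The leaf was pushed over its spine with closed fingertips and lies flat on the stand's −y half; in the last pictures the stand and bystanders looked in place, and I handed the job in at about 15 s, with no verdict returned.

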